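# Fold out the jug stand

## Task

Get the folding jug stand ready: lift the steel jigger and the black-capped spice jar out of the way of its legs and stand them upright in the white tray, then push the two swing legs (blue and orange stripe) out, away from the fixed leg, until each has snapped home in its catch at the end of its swing. Do not let the stand shove the jigger or that jar, do not tip them over, and leave the measuring cup, the gold-capped spice jar and the timer where they stand.

Things in the scene. Friction and masses are not known exactly. Their poses are not given: they have to be found in the camera images.
- stand: Folding steel jug stand, fixed to the worktop by its suction foot. Origin on the worktop under the hub's centre; z up. Hub 48 mm across (rubber foot 60 mm), 32 mm high. The fixed leg points along its -x axis: a bar 14 mm wide, spanning 10 to 26 mm in height, with a round rubber foot (16 mm across, 34 mm high) 100 mm from the hub's centre.
- leg_left (a joint): Swing (rad) of the blue-striped leg on the stand's +y side about the hub's axis. 0 folded, 1.545 hard stop and seat of the catch. Seen from above, anticlockwise from the stand's +x, it points along 2.59 - value. It stays where left, but from 1.23 it must ride over a sprung ball (about 7 N at the push point; let go, it falls back to 1.23); past 1.40 it snaps to the stop and is held.
- leg_right (a joint): Swing (rad) of the orange-striped leg on the stand's -y side, mirror image of the other: it points along -(2.59 - value) in the stand's frame. 0 folded, 1.545 hard stop and seat of the catch, same catch. The brass ball of each catch (10 mm) sits in the stand's plate, 45 mm from the hub's centre; the plate lies below 8 mm and within 55 mm of the centre.
- leg_left_push (a point): Point on the centre line of the blue-striped leg, 85 mm from the hinge axis, 18 mm above the worktop. The leg has the fixed leg's size (14 mm wide, 10 to 26 mm in height, foot 16 mm across and 34 mm high at 100 mm from the axis). Push here, on the side facing the fixed leg.
- leg_right_push (a point): The same point on the orange-striped leg.
- tray: Long white plastic tray, fixed, lying on the counter mat to the left of the stand. Origin: centre of its underside; x along its length. 216 x 92 mm outside, rim 21 mm high, flat floor 3 mm above the origin; inside 198 x 74 mm. The jigger and the jar fit side by side along its length.
- jigger: Double-cone steel jigger, standing upright in the sweep of one of the swing legs; 45 mm across at both ends, 80 mm high; grips like a cylinder of 44 mm. Origin: centre of its underside; z up. 0.06 to 0.11 kg.
- spice_black: Spice jar with a black cap, a cylinder 40 mm across and 105 mm high, standing upright in the sweep of the other swing leg. Origin: centre of its underside; z up. About 0.1 kg.
- measure_cup: Bystander: clear conical measuring cup, 57 mm across, 119 mm high, light (35 g), standing on the far side of the stand. Origin: centre of its underside. Leave it alone.
- spice_gold: Bystander: spice jar with a gold cap, 42 mm across, 106 mm high, standing close to the stand. Origin: centre of its underside. Leave it alone.
- timer: Bystander: round kitchen timer, white with black dial, 71 mm across, 38 mm high, close to the stand. Origin: centre of its underside. Leave it alone.
- drink_dispenser: Tall drinks dispenser on a wooden frame, fixed furniture behind the stand. Origin on the worktop under its centre; frame legs within 105 mm of it towards the robot, tank above 340 mm, tap reaching 141 mm towards the robot at 350 to 430 mm height. Keep arm and gripper clear of it.
There are look-alikes about, which are no part of the job. Of the things shaped like the stand, the steel one is meant.

How it is judged (in metres and radians):
On the way, in this order (a step that is already met when the one before it is completed fails the run):
1. the jigger and the black-capped jar stand upright in the tray (x of jigger in the frame of tray between -0.095 and 0.095 m and y of jigger in the frame of tray between -0.035 and 0.035 m and z of jigger in the frame of tray between -0.002 and 0.012 m and angle between each of jigger, spice_black's own z axis and vertical below 0.12 rad and x of spice_black in the frame of tray between -0.095 and 0.095 m and y of spice_black in the frame of tray between -0.035 and 0.035 m and z of spice_black in the frame of tray between -0.002 and 0.012 m), for 0.2 s.
2. both swing legs are home in their catches (value of joint each of leg_left, leg_right above 1.49 rad), for 0.2 s.
At the end, for the whole second after the job is handed in: Both legs are at their stop (joint above 1.49 of 1.545 rad), and the jigger and the black-capped jar stand at rest on the tray's floor, inside its rim, upright within 0.12 rad (all of step 1 and all of step 2 and linear speed of each of jigger, spice_black below 0.02 m/s); the robot touches nothing.
It fails at once if the measure cup was shoved more than 20 mm or tipped (distance of measure_cup from where it was at the start of the episode above 0.02 m or angle between measure_cup's own z axis and vertical above 0.35 rad).
It fails at once if the spice gold was shoved more than 20 mm or tipped (distance of spice_gold from where it was at the start of the episode above 0.02 m or angle between spice_gold's own z axis and vertical above 0.35 rad).
It fails at once if the timer was shoved more than 20 mm or tipped (distance of timer from where it was at the start of the episode above 0.02 m or angle between timer's own z axis and vertical above 0.35 rad).
It fails at once if the jigger or the black-capped jar was tipped over (angle between any of jigger, spice_black's own z axis and vertical above 0.6 rad).
It fails at once if the stand shoved the jigger or the black-capped jar (more than 2 N) (contact force between any of jigger, spice_black and stand above 2 N).
It also fails if it takes over 72 s, if anything falls off the work surface, if the arm or the gripper's body presses on something with over 40 N, if the wrist force passes 120 N, or if a joint passes its speed limit or range.

## Robot

A 7-joint arm with a two-finger parallel gripper is mounted at the origin on a cart in front of the work surface, level with it; the furniture and walls round the work are solid. World frame = base frame: x ahead of the robot, y to its left, z up, the work surface at z = 0. Lengths are in mm, angles in rad, forces in N, time in s.
With the tool pointing down it reaches from about 400 to 875 mm from the base axis. Payload 4.4 kg.
Tool frame: the origin (TCP) lies midway between the tips of the shut fingers; the grasp point (between the pads) lies 19 mm behind it; z points along the fingers, y is the line along which they close (so a half turn about z gives the same grasp; the last joint's range is limited). The gripper opens to 85 mm and grips with 20 to 120 N. Pads are 22 mm wide; open, the fingers measure 114 mm over their backs; the gripper's body (76 mm by 85 mm) begins 54 mm behind the grasp point. The pads swing forward as they close: fully open they stand 13 mm farther back than shut.
Start: joints at [1.066, 0.628, 0.038, 1.517, -0.027, 0.996, -0.02], TCP at [276.183, -588.422, 231.313] pointing down, gripper open.
Joint ranges: [-3.06, 3.06], [-0.37, 2.12], [-1.25, 1.32], [0.18, 2.47], [-1.1, 4.24], [0.23, 1.98], [-2.94, 2.94]. Speed limits (rad/s): [2.57, 2.57, 3.14, 3.14, 3.14, 3.14, 3.14].

## Interface

Orientations are given as [roll, pitch, yaw] about the fixed x, y, z axes, in that order (R = Rz(yaw) Ry(pitch) Rx(roll)).
In Python, from cell import read_state, get_image, finish_job gives the robot as it stands.
- The arm moves only by the tool send_rows, never from a script. Its argument "series" is a list of rows, each an object of numbers: "ax", "ay", "az": the turn, a rotation vector about the tool's x, y, z in rad; "dx", "dy", "dz": the shift along the tool's x, y, z in cm; "hand": the closure, from 0 (fully open) to 1 (shut). In form: [{"ax": .., "ay": .., "az": .., "dx": .., "dy": .., "dz": .., "hand": ..}, ...]. A call has 1 to 10 rows; each row is the pose to reach, as a shift and turn from the pose commanded when the call began, along the tool's axes at that moment; what a row does not reach only later rows make up. A row lasts 1/10 s, in which the tool goes at most 50 mm and 8.59 degrees, less where a joint would pass 70% of its speed; a pose out of reach is approached as far as the arm can. A call with a gripper value outside its range is refused whole. The fingers move at their own pace and stop on an object; the grip force is fixed at half the most. Time passes only in rows, so rows that repeat a pose let the fingers close. It gives the time, the measured TCP pose, the force, the opening and the grip force at its end, in the units of the state.
- read_state(): the state, without advancing time (a new reading comes with each control period).
- get_image(name): name is "scene" or "top"; returns a dict with "pixels" (420x560x3 uint8, red, green, blue), "mtx" (3x3 intrinsics, pixels), "R" (3x3) and "t" (3): a world point X has camera coordinates R X + t. Camera axes: x right, y down, z forward; pixel columns grow to the right and rows downward; lengths in mm; the calibration is good to about 2 mm. A picture is of the moment at which its call begins. There is no depth.
- finish_job(): hands the job in; it is judged then, once.
The state is a dict: "clock": time; "qpos": joint angles; "qd": joint speeds; "tau": joint torques, N m; "eef_pos": TCP position; "tool_rot": TCP orientation; "force": force on the tool from outside, world axes, zero at the start; "torque": the same for the moment, N m; "width": finger opening in mm; "gripper_force": force on a finger pad.
Only numpy, scipy, OpenCV 4.12 (cv2) and the standard library are available. Lean on these libraries where they do the work, as an engineer would, in place of code of your own. Each camera call takes 0.05 s, during which the arm holds its last target. There are 200 camera calls.

## Working session

There is one attempt and no reset: what is moved stays moved. The work goes in short steps, Python scripts to look and compute and a tool call to move; the robot and the scene stay as the last step left them, time stands still between calls to the robot, and variables do not carry over. Pictures are saved under pics/ and viewed, at most 11 in all, crops included, and the job is handed in when it is done.

Besides the shell and the picture viewer there is one more tool, called after "Request:" in YAML: its name, and indented under it one key for each argument. send_rows: Moves the arm, as the interface text tells. Its arguments: {"type":"object","properties":{"series":{"type":"array","items":{"type":"object","properties":{"ax":{"type":"number"},"ay":{"type":"number"},"az":{"type":"number"},"dx":{"type":"number"},"dy":{"type":"number"},"dz":{"type":"number"},"hand":{"type":"number"}}}}},"required":["series"]}

```bash
mkdir -p pics; ls; python3 - <<'E'
from cell import *
import cv2,numpy as np
for n in("scene","top"):
    g=get_image(n);cv2.imwrite(f"pics/{n}0.png",cv2.resize(g["pixels"][:,:,::-1],(784,588),interpolation=cv2.INTER_CUBIC))
    np.savez(f"{n}0.npz",**g);print(n,np.round(g["mtx"],1).tolist(),np.round(g["R"],3).tolist(),np.round(g["t"]).tolist())
s=read_state();print(s)
E
```

```text
pics
scene [[538.9, 0.0, 278.7], [0.0, 538.9, 210.3], [0.0, 0.0, 1.0]] [[-0.816, -0.577, 0.022], [-0.261, 0.333, -0.906], [0.516, -0.745, -0.423]] [319.0, 253.0, 1004.0]
top [[526.7, 0.0, 280.9], [0.0, 526.7, 200.9], [0.0, 0.0, 1.0]] [[-0.005, -1.0, -0.017], [-0.996, 0.007, -0.088], [0.088, 0.016, -0.996]] [-196.0, 575.0, 1538.0]
{'clock': 0.1, 'qpos': array([ 1.06619062,  0.62926093,  0.03845032,  1.51828206, -0.02700627,
        0.99628607, -0.02000159]), 'qd': array([ 2.44567210e-04, -1.01013682e-03,  1.43892836e-03, -2.27041104e-03,
        4.16366737e-04, -8.67208271e-04,  2.71901075e-05]), 'tau': array([ 3.53224052e-03, -5.64540625e+01,  1.23120904e+00, -1.93975925e+01,
        1.14912365e-02,  5.44218507e-03, -3.49596235e-05]), 'eef_pos': array([ 275.9445204 , -587.89590607,  230.47191048]), 'tool_rot': array([-3.13987437e+00,  1.59823889e-05,  4.38795894e-01]), 'force': array([0.3985392 , 0.53975012, 0.05188137]), 'torque': array([ 2.05830116e-02, -6.05628768e-02,  3.75213924e-05]), 'gripper_force': 0.0, 'width': 85.56666748504307}
```

View pics/scene0.png

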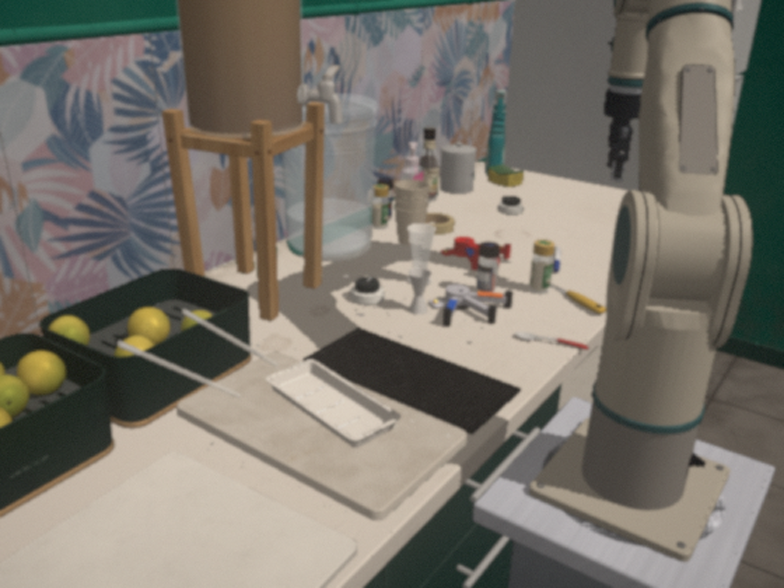

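View pics/top0.png

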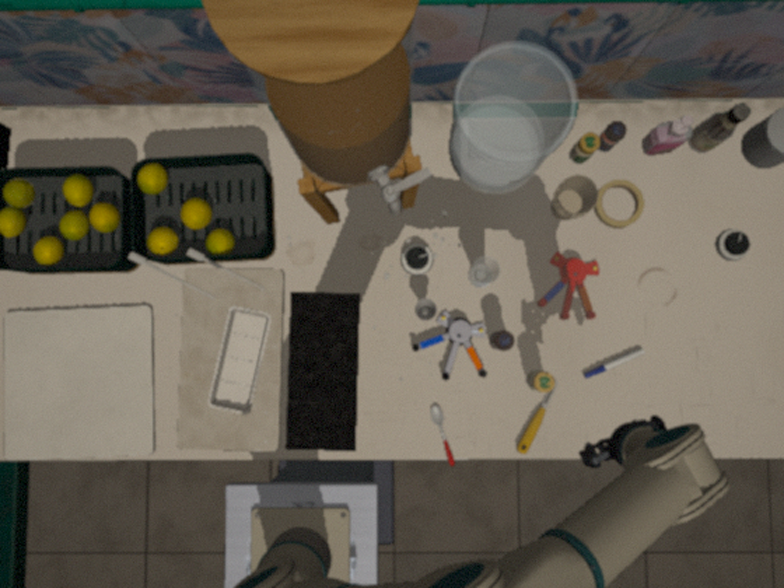

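Scene: the steel stand's hub is at about (458,330) in the top view, with the jigger at (425,309), black jar at (502,340), gold jar at (543,381), cup at (485,270), timer at (417,258) and tray at (240,360). I'll zoom in.

```bash
cat > h.py <<'E'
import numpy as np,cv2
from cell import *
def ray(g,u,v,z):
    R,t,K=g["R"],g["t"],g["mtx"]
    c=-R.T@t; d=R.T@np.linalg.inv(K)@[u,v,1.]
    return (c+d*(z-c[2])/d[2])
def proj(g,X):
    p=g["mtx"]@(g["R"]@np.array(X,float)+g["t"]);return p[:2]/p[2]
def load(n): return dict(np.load(n))
def crop(g,x,y,w,h,s,out):
    cv2.imwrite(out,cv2.resize(g["pixels"][y:y+h,x:x+w,::-1],(w*s,h*s),interpolation=cv2.INTER_CUBIC))
E
python3 - <<'E'
from h import *
crop(load("top0.npz"),275,165,130,120,5,"pics/c1.png")
crop(load("scene0.npz"),235,145,175,110,4,"pics/c2.png")
E
```

```text
(no output)
```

View pics/c1.png

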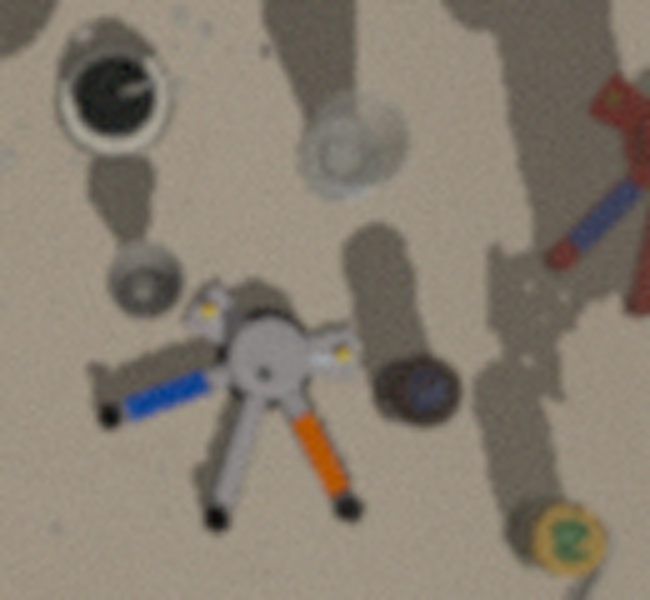

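View pics/c2.png

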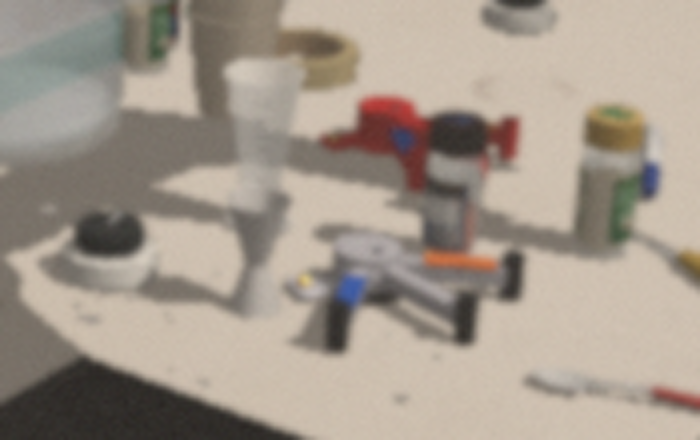

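```bash
python3 - <<'E'
from h import *
T=load("top0.npz");S=load("scene0.npz")
P=lambda x,y,z:np.round(ray(T,275+x/5,165+y/5,z)[:2],1)
Q=lambda x,y,z:np.round(ray(S,235+x/4,145+y/4,z)[:2],1)
hub=P(268,357,32);print("hub",hub)
for n,x,y in(("fix",217,518),("blue",108,414),("or",349,508)):
    p=P(x,y,34);d=p-hub;print(n,p,np.hypot(*d),np.arctan2(d[1],d[0]))
print("balls",P(209,311,8),P(343,354,8))
print("jig",P(147,278,80),"black",P(432,388,105),"gold",P(568,540,106),"cup base",P(340,155,0),"cup top",P(371,142,119),"timer",P(115,95,38))
print("scene: jig",Q(261,203,80),Q(258,303,3),"black",Q(457,124,105),"gold",Q(614,118,106),"hub",Q(367,247,32),"fixfoot",Q(466,295,34),"timer",Q(112,228,38))
# tray
for n,g,roi in(("top",T,(145,210,60,95)),("scene",S,(180,245,115,80))):
    x,y,w,h=roi;im=g["pixels"][y:y+h,x:x+w];hsv=cv2.cvtColor(im,cv2.COLOR_RGB2HSV)
    gr=hsv[:,:,2];th,_=cv2.threshold(gr,0,255,cv2.THRESH_OTSU)
    m=((gr>th)*255).astype(np.uint8)
    c=max(cv2.findContours(m,cv2.RETR_EXTERNAL,cv2.CHAIN_APPROX_NONE)[0],key=cv2.contourArea)
    r=cv2.minAreaRect(c);print(n,th,cv2.contourArea(c),r[0][0]+x,r[0][1]+y,r[1],r[2])
    b=cv2.boxPoints(r)+[x,y]
    if n=="top": print([np.round(ray(T,u,v,24)[:2]) .tolist() for u,v in b])
    crop(g,x,y,w,h,6,f"pics/t_{n}.png")
E
python3 -c "
import cv2,numpy as np
a=cv2.imread('pics/t_top.png');b=cv2.imread('pics/t_scene.png')
b=cv2.resize(b,(430,300))
c=np.zeros((570,800,3),np.uint8);c[:570,:360]=a[:570,:360];c[:300,365:795]=b;cv2.imwrite('pics/t.png',c)"
```

```text
hub [ 467.5 -338.2]
fix [ 374.2 -307.2] 98.31525822577085 2.8208070393889986
blue [ 434.8 -244.4] 99.3364484970144 1.9062359337355772
or [ 379.6 -384. ] 99.11634577606257 -2.6612498450086823
balls [ 495.6 -305.3] [ 469.6 -384.5]
jig [ 511.8 -266.6] black [ 448.3 -423.8] gold [ 364.1 -497.1] cup base [ 589.1 -385.4] cup top [ 584.7 -390.6] timer [ 621.8 -249.9]
scene: jig [ 506.8 -259.9] [ 509.7 -266.3] black [ 444.2 -410.9] gold [ 361.7 -488. ] hub [ 466.8 -335.4] fixfoot [ 374.6 -306.4] timer [ 615.9 -242. ]
top 125.0 5092.0 172.99999618530273 256.99999237060547 (55.99999237060547, 93.99998474121094) 0.0
[[273.0, 200.0], [549.0, 205.0], [548.0, 38.0], [273.0, 36.0]]
scene 118.0 6861.5 237.0 284.5 (79.0, 114.0) 90.0
```

View pics/t.png

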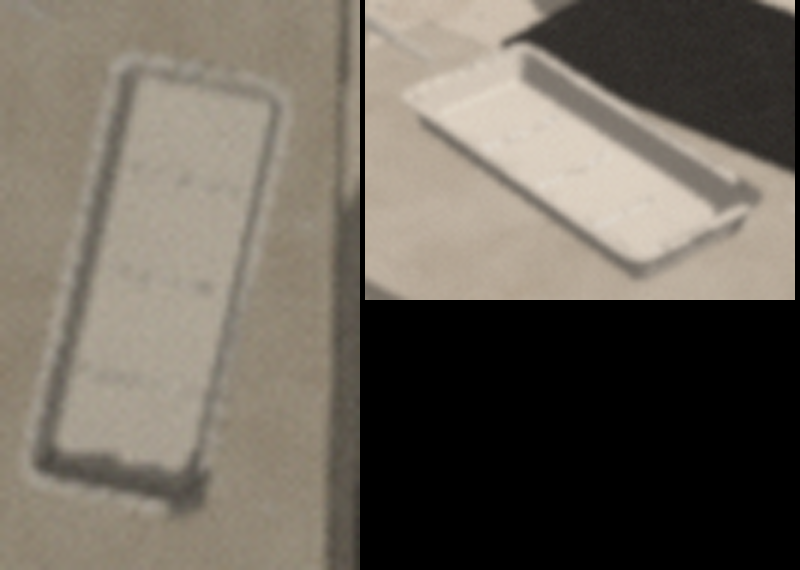

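```bash
cat >> h.py <<'E'
import sys,json
def wrap(a): return (a+np.pi)%(2*np.pi)-np.pi
def rel(cmd,tgt):
    """cmd,tgt: x,y,z mm,yaw (tool down). -> dx,dy,dz cm, az"""
    x,y,z,w=cmd;X,Y,Z,W=tgt;c,s=np.cos(w),np.sin(w)
    return np.round([(c*(X-x)+s*(Y-y))/10,(s*(X-x)-c*(Y-y))/10,(z-Z)/10,-wrap(W-w)],3)
def app(cmd,r):
    x,y,z,w=cmd;c,s=np.cos(w),np.sin(w);a,b,d,t=r
    return [x+10*(c*a+s*b),y+10*(s*a-c*b),z-10*d,w-t]
E
python3 - <<'E'
from h import *
T=load("top0.npz");S=load("scene0.npz")
for z in(22,27,32):
    c=np.array([ray(T,145+u/6,210+v/6,z)[:2] for u,v in((115,60),(288,95),(208,512),(32,475))])
    d=(c[0]+c[1]-c[2]-c[3]);print("z",z,"ctr",c.mean(0).round(1),"yaw",np.arctan2(d[1],d[0]),"L",np.hypot(*d)/2,"W",np.hypot(*(c[0]+c[3]-c[1]-c[2]))/2)
    e=np.array([ray(S,180+(u-365)/.6232/6,245+v/.625/6,z)[:2] for u,v in((403,97),(525,45),(758,195),(638,265))])
    print("  scene ctr",e.mean(0).round(1),e.round().tolist(),c.round().tolist())
P=lambda x,y,z:np.round(ray(T,275+x/5,165+y/5,z)[:2],1)
print("jar cap",P(425,389,105),"base",P(409,389,0),"jig base",P(147-9,280,0))
print("tap",[ray(T,u/1.4,v/1.4,390).round() .tolist() for u,v in((385,210),(428,172),(380,170))])
q=lambda X:((proj(S,X)-[235,145])*4).round().tolist()
print("scene proj jar top",q([446,-420,105]),"base",q([446,-420,0]),"jig",q([511,-266,80]),q([511,-266,0]),"hub",q([467.5,-338,32]))
E
```

```text
z 22 ctr [408.6 123.7] yaw -0.1828549343612416 L 206.63771184163298 W 88.18734382251631
  scene ctr [428.9 102.2] [[542.0, 124.0], [525.0, 34.0], [318.0, 81.0], [331.0, 170.0]] [[519.0, 148.0], [501.0, 62.0], [298.0, 99.0], [316.0, 186.0]]
z 27 ctr [408.7 122.5] yaw -0.18285493436124162 L 205.97397987930307 W 87.90408110998276
  scene ctr [424.  108.2] [[536.0, 129.0], [519.0, 41.0], [314.0, 87.0], [327.0, 176.0]] [[519.0, 147.0], [501.0, 61.0], [298.0, 98.0], [316.0, 184.0]]
z 32 ctr [408.8 121.4] yaw -0.18285493436124153 L 205.3102479169731 W 87.62081839744928
  scene ctr [419.  114.2] [[530.0, 135.0], [513.0, 47.0], [310.0, 93.0], [323.0, 181.0]] [[519.0, 145.0], [501.0, 60.0], [299.0, 97.0], [317.0, 183.0]]
jar cap [ 447.8 -419.9] base [ 448.7 -424.3] jig base [ 514.7 -263.4]
tap [[658.0, -192.0, 390.0], [720.0, -263.0, 390.0], [725.0, -184.0, 390.0]]
scene proj jar top [461.0, 120.0] base [450.0, 256.0] jig [261.0, 199.0] [256.0, 307.0] hub [368.0, 246.0]
```

```bash
python3 - <<'E'
from h import *
c=[276.183,-588.422,231.313,.4388]
r=rel(c,[511,-266,150,-.18]);print(r, app(c,np.round(r,2)))
E
```

```text
[ 34.955 -19.211   8.131   0.619] [np.float64(511.04829478307875), np.float64(-265.99237464516773), np.float64(150.01299999999998), np.float64(-0.18119999999999997)]
```

Request:
send_rows:
  series:
    - {"dx":35,"dy":-19.2,"dz":8.1,"az":0.62,"hand":0}
    - {"dx":35,"dy":-19.2,"dz":8.1,"az":0.62,"hand":0}
    - {"dx":35,"dy":-19.2,"dz":8.1,"az":0.62,"hand":0}
    - {"dx":35,"dy":-19.2,"dz":8.1,"az":0.62,"hand":0}
    - {"dx":35,"dy":-19.2,"dz":8.1,"az":0.62,"hand":0}
    - {"dx":35,"dy":-19.2,"dz":8.1,"az":0.62,"hand":0}
    - {"dx":35,"dy":-19.2,"dz":8.1,"az":0.62,"hand":0}
    - {"dx":35,"dy":-19.2,"dz":8.1,"az":0.62,"hand":0}
    - {"dx":35,"dy":-19.2,"dz":8.1,"az":0.62,"hand":0}
    - {"dx":35,"dy":-19.2,"dz":8.1,"az":0.62,"hand":0}

```text
invalid input at $.series[0]: expected keys ax, ay, az, dx, dy, dz, hand
```

Request:
send_rows:
  series:
    - {"hand":0}
    - {"hand":0}
    - {"hand":0}
    - {"hand":0}

```text
invalid input at $.series[0]: expected keys ax, ay, az, dx, dy, dz, hand
```

Request:
send_rows:
  series:
    - {"ax":0,"ay":0,"dx":35,"dy":-19.2,"dz":8.1,"az":0.62,"hand":0}
    - {"ax":0,"ay":0,"dx":35,"dy":-19.2,"dz":8.1,"az":0.62,"hand":0}
    - {"ax":0,"ay":0,"dx":35,"dy":-19.2,"dz":8.1,"az":0.62,"hand":0}
    - {"ax":0,"ay":0,"dx":35,"dy":-19.2,"dz":8.1,"az":0.62,"hand":0}
    - {"ax":0,"ay":0,"dx":35,"dy":-19.2,"dz":8.1,"az":0.62,"hand":0}
    - {"ax":0,"ay":0,"dx":35,"dy":-19.2,"dz":8.1,"az":0.62,"hand":0}
    - {"ax":0,"ay":0,"dx":35,"dy":-19.2,"dz":8.1,"az":0.62,"hand":0}
    - {"ax":0,"ay":0,"dx":35,"dy":-19.2,"dz":8.1,"az":0.62,"hand":0}
    - {"ax":0,"ay":0,"dx":35,"dy":-19.2,"dz":8.1,"az":0.62,"hand":0}
    - {"ax":0,"ay":0,"dx":35,"dy":-19.2,"dz":8.1,"az":0.62,"hand":0}

```text
clock: 1.1
eef_pos: [512.4, -263.2, 149.5]
tool_rot: [-3.14, 0.001, -0.176]
force: [-1.5, 0.2, -1.0]
width: 85.4
gripper_force: 0.0
```

Request:
send_rows:
  series:
    - {"ax":0,"ay":0,"az":0,"dx":0,"dy":0,"dz":0,"hand":0}
    - {"ax":0,"ay":0,"az":0,"dx":0,"dy":0,"dz":2,"hand":0}
    - {"ax":0,"ay":0,"az":0,"dx":0,"dy":0,"dz":4,"hand":0}
    - {"ax":0,"ay":0,"az":0,"dx":0,"dy":0,"dz":6,"hand":0}
    - {"ax":0,"ay":0,"az":0,"dx":0,"dy":0,"dz":8,"hand":0}
    - {"ax":0,"ay":0,"az":0,"dx":0,"dy":0,"dz":9.5,"hand":0}
    - {"ax":0,"ay":0,"az":0,"dx":0,"dy":0,"dz":10.6,"hand":0}
    - {"ax":0,"ay":0,"az":0,"dx":0,"dy":0,"dz":10.6,"hand":0}
    - {"ax":0,"ay":0,"az":0,"dx":0,"dy":0,"dz":10.6,"hand":0}

```text
clock: 2.0
eef_pos: [511.5, -266.6, 44.7]
tool_rot: [3.141, -0.0, -0.182]
force: [-0.1, -0.2, 0.1]
width: 85.4
gripper_force: 0.0
```

```bash
python3 - <<'E'
from h import *
g=get_image("top");np.savez("top1.npz",**g);s=get_image("scene");np.savez("scene1.npz",**s)
crop(g,275,165,110,110,4,"/tmp/a.png");crop(s,235,130,90,110,4,"/tmp/b.png")
cv2.imwrite("pics/p1.png",np.hstack([cv2.imread("/tmp/a.png"),cv2.imread("/tmp/b.png")]));print(read_state()["eef_pos"],read_state()["force"])
E
```

```text
[ 512.03727107 -266.40485163   45.1878711 ] [-0.09470937  0.15662408  0.25432558]
```

View pics/p1.png

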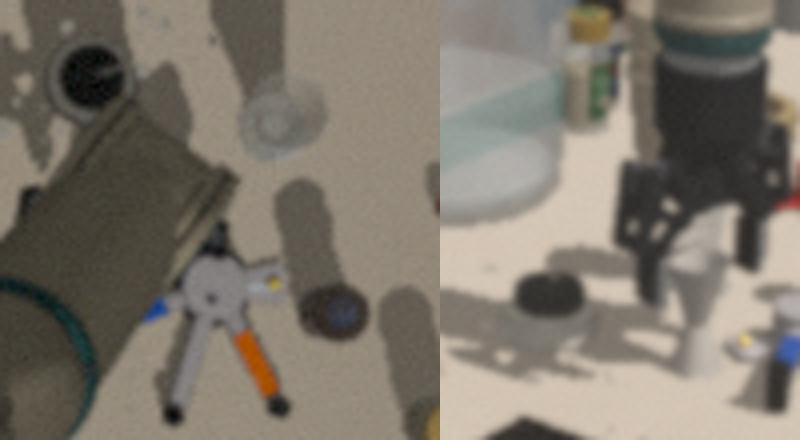

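The scene view shows the jigger at (697,270), centred between the fingers at (650,285) and (748,260). Gripping and lifting.

Request:
send_rows:
  series:
    - {"ax":0,"ay":0,"az":0,"dx":0,"dy":0,"dz":0,"hand":0.8}
    - {"ax":0,"ay":0,"az":0,"dx":0,"dy":0,"dz":0,"hand":0.8}
    - {"ax":0,"ay":0,"az":0,"dx":0,"dy":0,"dz":0,"hand":0.8}
    - {"ax":0,"ay":0,"az":0,"dx":0,"dy":0,"dz":0,"hand":0.8}
    - {"ax":0,"ay":0,"az":0,"dx":0,"dy":0,"dz":0,"hand":0.8}
    - {"ax":0,"ay":0,"az":0,"dx":0,"dy":0,"dz":0,"hand":0.8}
    - {"ax":0,"ay":0,"az":0,"dx":0,"dy":0,"dz":0,"hand":0.8}
    - {"ax":0,"ay":0,"az":0,"dx":0,"dy":0,"dz":0,"hand":0.8}
    - {"ax":0,"ay":0,"az":0,"dx":0,"dy":0,"dz":0,"hand":0.8}
    - {"ax":0,"ay":0,"az":0,"dx":0,"dy":0,"dz":0,"hand":0.8}

```text
clock: 3.1
eef_pos: [511.9, -265.7, 44.9]
tool_rot: [-3.141, -0.001, -0.181]
force: [0.0, 1.5, 5.0]
width: 43.0
gripper_force: 60.3
```

```bash
python3 - <<'E'
from h import *
tw=-.183; ct=np.array([408.8,119.5]); ax=np.array([np.cos(tw),np.sin(tw)])
print("jig place",ct+40*ax,"jar place",ct-42*ax)
c=[511.05,-266,44.3,-.181]
t=ct+40*ax
up=rel(c,[c[0],c[1],130,c[3]]);print(up)
print(rel(c,[t[0],t[1],130,-.183]))
E
```

```text
jig place [448.1320871  112.22078822] jar place [367.50130854 127.14317237]
[ 0.   -0.   -8.57 -0.  ]
[-1.2997e+01 -3.6072e+01 -8.5700e+00  2.0000e-03]
```

Request:
send_rows:
  series:
    - {"ax":0,"ay":0,"az":0,"dx":0,"dy":0,"dz":-0.6,"hand":0.8}
    - {"ax":0,"ay":0,"az":0,"dx":0,"dy":0,"dz":-2,"hand":0.8}
    - {"ax":0,"ay":0,"az":0,"dx":0,"dy":0,"dz":-4,"hand":0.8}
    - {"ax":0,"ay":0,"az":0,"dx":0,"dy":0,"dz":-6,"hand":0.8}
    - {"ax":0,"ay":0,"az":0,"dx":0,"dy":0,"dz":-8,"hand":0.8}
    - {"ax":0,"ay":0,"az":0,"dx":-0.5,"dy":-1.4,"dz":-8.6,"hand":0.8}
    - {"ax":0,"ay":0,"az":0,"dx":-1.5,"dy":-4,"dz":-8.6,"hand":0.8}
    - {"ax":0,"ay":0,"az":0,"dx":-2.7,"dy":-7.5,"dz":-8.6,"hand":0.8}
    - {"ax":0,"ay":0,"az":0,"dx":-4,"dy":-11,"dz":-8.6,"hand":0.8}
    - {"ax":0,"ay":0,"az":0,"dx":-5,"dy":-14,"dz":-8.6,"hand":0.8}

```text
clock: 4.1
eef_pos: [485.9, -115.9, 130.1]
tool_rot: [-3.14, 0.002, -0.18]
force: [-0.2, 0.0, -1.2]
width: 42.5
gripper_force: 60.9
```

Request:
send_rows:
  series:
    - {"ax":0,"ay":0,"az":0,"dx":-1.2,"dy":-3.5,"dz":0,"hand":0.8}
    - {"ax":0,"ay":0,"az":0,"dx":-2.5,"dy":-7,"dz":0,"hand":0.8}
    - {"ax":0,"ay":0,"az":0,"dx":-3.8,"dy":-10.5,"dz":0,"hand":0.8}
    - {"ax":0,"ay":0,"az":0,"dx":-5,"dy":-14,"dz":0,"hand":0.8}
    - {"ax":0,"ay":0,"az":0,"dx":-6.2,"dy":-17.2,"dz":0,"hand":0.8}
    - {"ax":0,"ay":0,"az":0,"dx":-7.2,"dy":-20,"dz":0,"hand":0.8}
    - {"ax":0,"ay":0,"az":0,"dx":-8,"dy":-22.1,"dz":0,"hand":0.8}
    - {"ax":0,"ay":0,"az":0,"dx":-8,"dy":-22.1,"dz":0,"hand":0.8}
    - {"ax":0,"ay":0,"az":0,"dx":-8,"dy":-22.1,"dz":0,"hand":0.8}
    - {"ax":0,"ay":0,"az":0,"dx":-8,"dy":-22.1,"dz":0,"hand":0.8}

```text
clock: 5.1
eef_pos: [448.3, 111.8, 130.3]
tool_rot: [3.141, 0.0, -0.182]
force: [0.2, 0.5, -1.4]
width: 42.0
gripper_force: 61.0
```

```bash
python3 - <<'E'
from h import *
g=get_image("top");np.savez("top2.npz",**g);s=get_image("scene");np.savez("scene2.npz",**s)
crop(g,145,190,75,125,4,"/tmp/a.png");crop(s,175,170,125,125,4,"/tmp/b.png")
cv2.imwrite("pics/p2.png",np.hstack([cv2.imread("/tmp/a.png"),cv2.imread("/tmp/b.png")]));print(read_state()["eef_pos"],read_state()["force"],read_state()["width"])
E
```

```text
[448.64351521 111.49896211 130.36629341] [-0.48593361  0.16051455 -1.06607931] 42.57190520716001
```

View pics/p2.png

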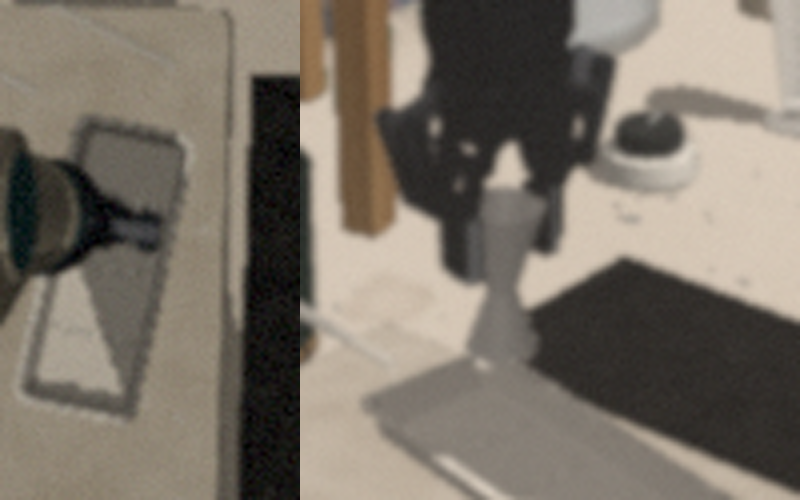

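Jigger (500,300 in the scene crop) hangs upright over the tray's far half. Lowering it, with contact expected near the floor.

Request:
send_rows:
  series:
    - {"ax":0,"ay":0,"az":0,"dx":0,"dy":0,"dz":1.5,"hand":0.8}
    - {"ax":0,"ay":0,"az":0,"dx":0,"dy":0,"dz":3,"hand":0.8}
    - {"ax":0,"ay":0,"az":0,"dx":0,"dy":0,"dz":4.5,"hand":0.8}
    - {"ax":0,"ay":0,"az":0,"dx":0,"dy":0,"dz":5.4,"hand":0.8}
    - {"ax":0,"ay":0,"az":0,"dx":0,"dy":0,"dz":5.8,"hand":0.8}
    - {"ax":0,"ay":0,"az":0,"dx":0,"dy":0,"dz":6,"hand":0.8}
    - {"ax":0,"ay":0,"az":0,"dx":0,"dy":0,"dz":6,"hand":0.8}

```text
clock: 5.9
eef_pos: [448.8, 112.4, 70.5]
tool_rot: [-3.142, -0.0, -0.182]
force: [0.8, 0.6, -1.2]
width: 42.7
gripper_force: 61.0
```

Request:
send_rows:
  series:
    - {"ax":0,"ay":0,"az":0,"dx":0,"dy":0,"dz":0.2,"hand":0.8}
    - {"ax":0,"ay":0,"az":0,"dx":0,"dy":0,"dz":0.3,"hand":0.8}
    - {"ax":0,"ay":0,"az":0,"dx":0,"dy":0,"dz":0.3,"hand":0.8}

```text
clock: 6.2
eef_pos: [449.1, 112.7, 67.9]
tool_rot: [-3.141, -0.001, -0.181]
force: [-0.2, -0.4, 2.9]
width: 42.4
gripper_force: 61.1
```

Request:
send_rows:
  series:
    - {"ax":0,"ay":0,"az":0,"dx":0,"dy":0,"dz":0.1,"hand":0.8}
    - {"ax":0,"ay":0,"az":0,"dx":0,"dy":0,"dz":0.1,"hand":0.8}

```text
clock: 6.4
eef_pos: [449.5, 112.8, 67.7]
tool_rot: [-3.14, -0.002, -0.181]
force: [-1.6, -0.2, 14.5]
width: 42.4
gripper_force: 61.6
```

Contact confirmed, so the floor is at about 23 mm. Releasing slowly and rising.

Request:
send_rows:
  series:
    - {"ax":0,"ay":0,"az":0,"dx":0,"dy":0,"dz":-0.1,"hand":0.8}
    - {"ax":0,"ay":0,"az":0,"dx":0,"dy":0,"dz":-0.1,"hand":0.35}
    - {"ax":0,"ay":0,"az":0,"dx":0,"dy":0,"dz":-0.1,"hand":0.1}
    - {"ax":0,"ay":0,"az":0,"dx":0,"dy":0,"dz":-0.1,"hand":0}
    - {"ax":0,"ay":0,"az":0,"dx":0,"dy":0,"dz":-0.1,"hand":0}
    - {"ax":0,"ay":0,"az":0,"dx":0,"dy":0,"dz":-0.1,"hand":0}
    - {"ax":0,"ay":0,"az":0,"dx":0,"dy":0,"dz":-0.1,"hand":0}

```text
clock: 7.1
eef_pos: [448.6, 112.6, 67.2]
tool_rot: [3.141, 0.0, -0.181]
force: [-0.2, -0.1, 0.2]
width: 85.5
gripper_force: 0.0
```

Request:
send_rows:
  series:
    - {"ax":0,"ay":0,"az":0,"dx":0,"dy":0,"dz":-1,"hand":0}
    - {"ax":0,"ay":0,"az":0,"dx":0,"dy":0,"dz":-3,"hand":0}
    - {"ax":0,"ay":0,"az":0,"dx":0,"dy":0,"dz":-6,"hand":0}
    - {"ax":0,"ay":0,"az":0,"dx":0,"dy":0,"dz":-9,"hand":0}
    - {"ax":0,"ay":0,"az":0,"dx":0,"dy":0,"dz":-10.5,"hand":0}
    - {"ax":0,"ay":0,"az":0,"dx":0,"dy":0,"dz":-10.5,"hand":0}

```text
clock: 7.7
eef_pos: [450.1, 113.0, 174.8]
tool_rot: [-3.139, -0.005, -0.181]
force: [0.1, 0.5, -0.3]
width: 85.5
gripper_force: 0.0
```

```bash
python3 - <<'E'
from h import *
s=read_state();p=s["eef_pos"];print(p,s["tool_rot"],s["width"])
print(rel([p[0],p[1],p[2],-.182],[447,-420,170,-.182]))
E
```

```text
[450.14826386 112.99526092 174.83686382] [-3.13895765 -0.00455478 -0.18115023] 85.48522384292215
[ 9.337 52.476  0.484 -0.   ]
```

Request:
send_rows:
  series:
    - {"ax":0,"ay":0,"az":0,"dx":9.5,"dy":52.4,"dz":0,"hand":0}
    - {"ax":0,"ay":0,"az":0,"dx":9.5,"dy":52.4,"dz":0,"hand":0}
    - {"ax":0,"ay":0,"az":0,"dx":9.5,"dy":52.4,"dz":0,"hand":0}
    - {"ax":0,"ay":0,"az":0,"dx":9.5,"dy":52.4,"dz":0,"hand":0}
    - {"ax":0,"ay":0,"az":0,"dx":9.5,"dy":52.4,"dz":0,"hand":0}
    - {"ax":0,"ay":0,"az":0,"dx":9.5,"dy":52.4,"dz":0,"hand":0}
    - {"ax":0,"ay":0,"az":0,"dx":9.5,"dy":52.4,"dz":0,"hand":0}
    - {"ax":0,"ay":0,"az":0,"dx":9.5,"dy":52.4,"dz":0,"hand":0}
    - {"ax":0,"ay":0,"az":0,"dx":9.5,"dy":52.4,"dz":0,"hand":0}
    - {"ax":0,"ay":0,"az":0,"dx":9.5,"dy":52.4,"dz":0,"hand":0}

```text
clock: 8.7
eef_pos: [446.9, -389.0, 171.4]
tool_rot: [-3.14, 0.001, -0.181]
force: [1.2, 0.1, -0.2]
width: 85.2
gripper_force: 0.0
```

Request:
send_rows:
  series:
    - {"ax":0,"ay":0,"az":0,"dx":0,"dy":0,"dz":0,"hand":0}
    - {"ax":0,"ay":0,"az":0,"dx":0,"dy":0,"dz":0,"hand":0}
    - {"ax":0,"ay":0,"az":0,"dx":0,"dy":0,"dz":0,"hand":0}
    - {"ax":0,"ay":0,"az":0,"dx":0,"dy":0,"dz":0,"hand":0}
    - {"ax":0,"ay":0,"az":0,"dx":0,"dy":0,"dz":0,"hand":0}

```text
clock: 9.2
eef_pos: [448.3, -385.7, 172.3]
tool_rot: [-3.141, 0.0, -0.179]
force: [-0.3, -0.1, -0.0]
width: 85.6
gripper_force: 0.0
```

Request:
send_rows:
  series:
    - {"ax":0,"ay":0,"az":0,"dx":0.25,"dy":1.7,"dz":0,"hand":0}
    - {"ax":0,"ay":0,"az":0,"dx":0.5,"dy":3.4,"dz":0,"hand":0}
    - {"ax":0,"ay":0,"az":0,"dx":0.5,"dy":3.4,"dz":0,"hand":0}
    - {"ax":0,"ay":0,"az":0,"dx":0.5,"dy":3.4,"dz":2,"hand":0}
    - {"ax":0,"ay":0,"az":0,"dx":0.5,"dy":3.4,"dz":4,"hand":0}
    - {"ax":0,"ay":0,"az":0,"dx":0.5,"dy":3.4,"dz":4,"hand":0}

```text
clock: 9.8
eef_pos: [445.6, -418.6, 130.0]
tool_rot: [-3.138, 0.005, -0.18]
force: [-1.2, 0.3, -1.1]
width: 85.4
gripper_force: 0.0
```

```bash
python3 - <<'E'
from h import *
g=get_image("top");np.savez("top3.npz",**g);s=get_image("scene");np.savez("scene3.npz",**s)
crop(g,145,165,250,145,3,"/tmp/a.png");crop(s,235,120,160,110,2,"/tmp/b.png");crop(s,180,200,110,130,2,"/tmp/c.png")
a=cv2.imread("/tmp/a.png");b=cv2.imread("/tmp/b.png");c=cv2.imread("/tmp/c.png");o=np.zeros((600,750,3),np.uint8)
o[:435]=a;cv2.imwrite("/tmp/o.png",o)
o=np.zeros((590,770,3),np.uint8);a=cv2.resize(a,(540,313));o[:313,:540]=a;o[315:535,:320]=b;o[315:575,330:550]=c
cv2.imwrite("pics/p3.png",o);print(read_state()["eef_pos"],read_state()["force"])
E
```

```text
[ 446.76693397 -420.66905117  132.45673457] [ 0.55638222 -0.67846688  0.32709924]
```

View pics/p3.png

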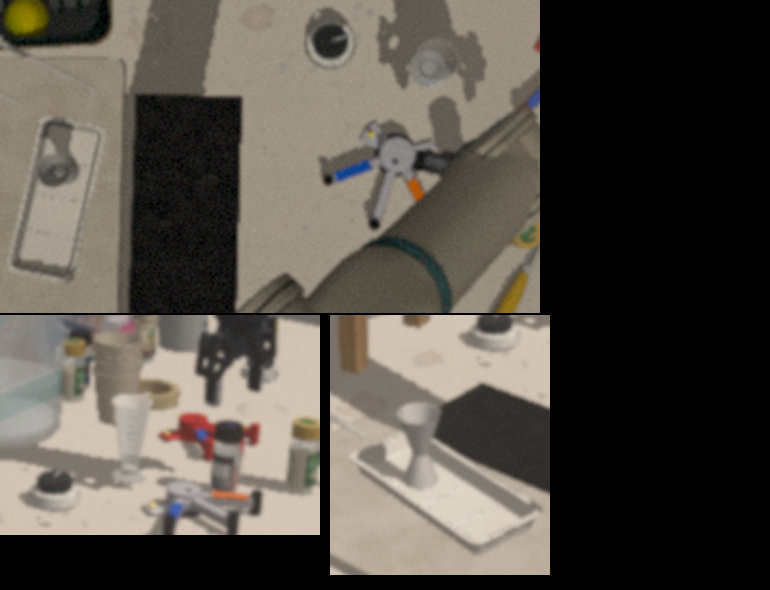

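Jigger stands upright in the tray (scene inset (418,450)). The gripper (234,380) is centred over the black jar (229,435), so I descend.

Request:
send_rows:
  series:
    - {"ax":0,"ay":0,"az":0,"dx":0,"dy":0,"dz":1.5,"hand":0}
    - {"ax":0,"ay":0,"az":0,"dx":0,"dy":0,"dz":3,"hand":0}
    - {"ax":0,"ay":0,"az":0,"dx":0,"dy":0,"dz":4.5,"hand":0}
    - {"ax":0,"ay":0,"az":0,"dx":0,"dy":0,"dz":6,"hand":0}
    - {"ax":0,"ay":0,"az":0,"dx":0,"dy":0,"dz":7.5,"hand":0}
    - {"ax":0,"ay":0,"az":0,"dx":0,"dy":0,"dz":8.2,"hand":0}
    - {"ax":0,"ay":0,"az":0,"dx":0,"dy":0,"dz":8.2,"hand":0}

```text
clock: 10.6
eef_pos: [445.8, -421.1, 48.7]
tool_rot: [-3.14, 0.002, -0.181]
force: [0.3, -0.3, 0.5]
width: 85.7
gripper_force: 0.0
```

Request:
send_rows:
  series:
    - {"ax":0,"ay":0,"az":0,"dx":0,"dy":0,"dz":0,"hand":0.8}
    - {"ax":0,"ay":0,"az":0,"dx":0,"dy":0,"dz":0,"hand":0.8}
    - {"ax":0,"ay":0,"az":0,"dx":0,"dy":0,"dz":0,"hand":0.8}
    - {"ax":0,"ay":0,"az":0,"dx":0,"dy":0,"dz":0,"hand":0.8}
    - {"ax":0,"ay":0,"az":0,"dx":0,"dy":0,"dz":0,"hand":0.8}
    - {"ax":0,"ay":0,"az":0,"dx":0,"dy":0,"dz":0,"hand":0.8}
    - {"ax":0,"ay":0,"az":0,"dx":0,"dy":0,"dz":0,"hand":0.8}
    - {"ax":0,"ay":0,"az":0,"dx":0,"dy":0,"dz":0,"hand":0.8}
    - {"ax":0,"ay":0,"az":0,"dx":0,"dy":0,"dz":0,"hand":0.8}
    - {"ax":0,"ay":0,"az":0,"dx":0,"dy":0,"dz":0,"hand":0.8}

```text
clock: 11.6
eef_pos: [447.0, -422.0, 51.0]
tool_rot: [3.141, -0.001, -0.181]
force: [-0.2, 1.4, 6.1]
width: 39.4
gripper_force: 59.3
```

Request:
send_rows:
  series:
    - {"ax":0,"ay":0,"az":0,"dx":0,"dy":0,"dz":-0.6,"hand":0.8}
    - {"ax":0,"ay":0,"az":0,"dx":0,"dy":0,"dz":-2,"hand":0.8}
    - {"ax":0,"ay":0,"az":0,"dx":0,"dy":0,"dz":-4,"hand":0.8}
    - {"ax":0,"ay":0,"az":0,"dx":0,"dy":0,"dz":-6,"hand":0.8}
    - {"ax":0,"ay":0,"az":0,"dx":0,"dy":0,"dz":-7.5,"hand":0.8}
    - {"ax":0,"ay":0,"az":0,"dx":-0.5,"dy":-1.5,"dz":-8,"hand":0.8}
    - {"ax":0,"ay":0,"az":0,"dx":-1.5,"dy":-4.5,"dz":-8,"hand":0.8}
    - {"ax":0,"ay":0,"az":0,"dx":-2.7,"dy":-8,"dz":-8,"hand":0.8}
    - {"ax":0,"ay":0,"az":0,"dx":-3.9,"dy":-11.5,"dz":-8,"hand":0.8}
    - {"ax":0,"ay":0,"az":0,"dx":-5.1,"dy":-15,"dz":-8,"hand":0.8}

```text
clock: 12.6
eef_pos: [423.1, -263.7, 130.9]
tool_rot: [-3.142, -0.001, -0.182]
force: [0.6, 0.9, -0.8]
width: 39.5
gripper_force: 59.7
```

Request:
send_rows:
  series:
    - {"ax":0,"ay":0,"az":0,"dx":-1.2,"dy":-3.5,"dz":0,"hand":0.8}
    - {"ax":0,"ay":0,"az":0,"dx":-2.4,"dy":-7,"dz":0,"hand":0.8}
    - {"ax":0,"ay":0,"az":0,"dx":-3.6,"dy":-10.5,"dz":0,"hand":0.8}
    - {"ax":0,"ay":0,"az":0,"dx":-4.8,"dy":-14,"dz":0,"hand":0.8}
    - {"ax":0,"ay":0,"az":0,"dx":-6,"dy":-17.5,"dz":0,"hand":0.8}
    - {"ax":0,"ay":0,"az":0,"dx":-7.2,"dy":-21,"dz":0,"hand":0.8}
    - {"ax":0,"ay":0,"az":0,"dx":-8.4,"dy":-24.5,"dz":0,"hand":0.8}
    - {"ax":0,"ay":0,"az":0,"dx":-9.4,"dy":-27.5,"dz":0,"hand":0.8}
    - {"ax":0,"ay":0,"az":0,"dx":-10.2,"dy":-30,"dz":0,"hand":0.8}
    - {"ax":0,"ay":0,"az":0,"dx":-10.2,"dy":-30,"dz":0,"hand":0.8}

```text
clock: 13.6
eef_pos: [376.7, 52.0, 130.7]
tool_rot: [-3.14, 0.001, -0.175]
force: [-0.1, -0.5, -0.3]
width: 39.4
gripper_force: 59.7
```

```bash
python3 - <<'E'
from h import *
s=read_state();p=s["eef_pos"];print(p,s["tool_rot"],s["width"],s["force"])
print(rel([p[0],p[1],p[2],-.182],[367.5,127,p[2],-.182]))
E
```

```text
[376.68623293  52.02506701 130.67209443] [-3.13981032e+00  5.06094310e-04 -1.74526374e-01] 39.41113097805256 [-0.05139027 -0.45559892 -0.26169589]
[-2.26  -7.207  0.    -0.   ]
```

Request:
send_rows:
  series:
    - {"ax":0,"ay":0,"az":0,"dx":-1.2,"dy":-3.5,"dz":0,"hand":0.8}
    - {"ax":0,"ay":0,"az":0,"dx":-2,"dy":-6,"dz":0,"hand":0.8}
    - {"ax":0,"ay":0,"az":0,"dx":-2.3,"dy":-7.4,"dz":0,"hand":0.8}
    - {"ax":0,"ay":0,"az":0,"dx":-2.3,"dy":-7.4,"dz":1,"hand":0.8}
    - {"ax":0,"ay":0,"az":0,"dx":-2.3,"dy":-7.4,"dz":2.5,"hand":0.8}
    - {"ax":0,"ay":0,"az":0,"dx":-2.3,"dy":-7.4,"dz":4,"hand":0.8}
    - {"ax":0,"ay":0,"az":0,"dx":-2.3,"dy":-7.4,"dz":5,"hand":0.8}
    - {"ax":0,"ay":0,"az":0,"dx":-2.3,"dy":-7.4,"dz":5.4,"hand":0.8}
    - {"ax":0,"ay":0,"az":0,"dx":-2.3,"dy":-7.4,"dz":5.4,"hand":0.8}

```text
clock: 14.5
eef_pos: [368.1, 124.7, 76.2]
tool_rot: [3.141, 0.0, -0.183]
force: [-0.1, -0.7, -0.4]
width: 39.5
gripper_force: 59.9
```

Request:
send_rows:
  series:
    - {"ax":0,"ay":0,"az":0,"dx":0,"dy":0,"dz":0.1,"hand":0.8}
    - {"ax":0,"ay":0,"az":0,"dx":0,"dy":0,"dz":0.2,"hand":0.8}
    - {"ax":0,"ay":0,"az":0,"dx":0,"dy":0,"dz":0.2,"hand":0.8}

```text
clock: 14.8
eef_pos: [368.1, 125.4, 74.6]
tool_rot: [-3.141, -0.001, -0.181]
force: [-0.3, -0.4, -1.3]
width: 39.3
gripper_force: 59.9
```

Request:
send_rows:
  series:
    - {"ax":0,"ay":0,"az":0,"dx":0,"dy":0,"dz":0.1,"hand":0.8}
    - {"ax":0,"ay":0,"az":0,"dx":0,"dy":0,"dz":0.15,"hand":0.8}
    - {"ax":0,"ay":0,"az":0,"dx":0,"dy":0,"dz":0.15,"hand":0.8}

```text
clock: 15.1
eef_pos: [368.3, 125.7, 73.7]
tool_rot: [-3.14, -0.001, -0.181]
force: [-0.7, 0.7, 12.3]
width: 39.3
gripper_force: 59.3
```

Request:
send_rows:
  series:
    - {"ax":0,"ay":0,"az":0,"dx":0,"dy":0,"dz":-0.1,"hand":0.8}
    - {"ax":0,"ay":0,"az":0,"dx":0,"dy":0,"dz":-0.1,"hand":0.3}
    - {"ax":0,"ay":0,"az":0,"dx":0,"dy":0,"dz":-0.1,"hand":0.1}
    - {"ax":0,"ay":0,"az":0,"dx":0,"dy":0,"dz":-0.1,"hand":0}
    - {"ax":0,"ay":0,"az":0,"dx":0,"dy":0,"dz":-0.1,"hand":0}
    - {"ax":0,"ay":0,"az":0,"dx":0,"dy":0,"dz":-0.1,"hand":0}
    - {"ax":0,"ay":0,"az":0,"dx":0,"dy":0,"dz":-0.1,"hand":0}

```text
clock: 15.8
eef_pos: [367.8, 125.4, 73.8]
tool_rot: [3.142, 0.0, -0.181]
force: [0.1, 0.5, -0.4]
width: 85.4
gripper_force: 0.0
```

Request:
send_rows:
  series:
    - {"ax":0,"ay":0,"az":0,"dx":0,"dy":0,"dz":-1,"hand":0}
    - {"ax":0,"ay":0,"az":0,"dx":0,"dy":0,"dz":-3,"hand":0}
    - {"ax":0,"ay":0,"az":0,"dx":0,"dy":0,"dz":-6,"hand":0}
    - {"ax":0,"ay":0,"az":0,"dx":0,"dy":0,"dz":-9,"hand":0}
    - {"ax":0,"ay":0,"az":0,"dx":0,"dy":0,"dz":-12,"hand":0}
    - {"ax":0,"ay":0,"az":0,"dx":0,"dy":0,"dz":-12,"hand":0}
    - {"ax":0,"ay":0,"az":0,"dx":0,"dy":0,"dz":-12,"hand":1}

```text
clock: 16.5
eef_pos: [367.8, 125.9, 194.1]
tool_rot: [-3.14, -0.001, -0.18]
force: [-0.2, -0.5, -0.2]
width: 73.1
gripper_force: 0.0
```

```bash
cat >> h.py <<'E'
HUB=np.array([467.3,-337.8]);YS=-.322
def pose(leg,v,gap,z,r=85):
    th=YS+(2.59-v)*(1 if leg=="L" else -1); hd=th+(-np.pi/2 if leg=="L" else np.pi/2)
    q=HUB+r*np.array([np.cos(th),np.sin(th)])-(18+gap)*np.array([np.cos(hd),np.sin(hd)])
    return [q[0],q[1],z,wrap(hd)]
E
python3 - <<'E'
from h import *
g=get_image("top");np.savez("top4.npz",**g);im=g["pixels"]
hsv=cv2.cvtColor(im,cv2.COLOR_RGB2HSV)[165:285,275:405]
for n,lo,hi in(("blue",(100,120,60),(125,255,255)),("orange",(5,150,100),(18,255,255))):
    m=cv2.inRange(hsv,lo,hi);k,l,st,c=cv2.connectedComponentsWithStats(m);o=[i for i in range(1,k) if st[i,4]>15 and st[i,0]<90]
    for i in o:
        p=ray(g,*(c[i]+[275,165]),26)[:2];d=p-HUB;a=np.arctan2(d[1],d[0]);print(n,p.round(),np.hypot(*d).round(1),"v",2.59-abs(wrap(a-YS)))
# tray items: dark/black cap
crop(g,145,190,75,125,4,"/tmp/a.png");s=get_image("scene");crop(s,175,180,130,125,4,"/tmp/b.png")
cv2.imwrite("pics/p4.png",np.hstack([cv2.imread("/tmp/a.png"),cv2.imread("/tmp/b.png")]))
c=[367.8,125.8,194,-.181]
t=pose("L",.36,12,120);print(np.round(t,2),rel(c,t)); t2=pose("R",.26,8,120);print(np.round(t2,2))
E
```

```text
blue [ 447. -278.] 63.5 v 0.37834437732529125
orange [ 412. -368.] 62.8 v 0.2667744580159024
[ 4.1087e+02 -2.6751e+02  1.2000e+02  3.4000e-01] [11.317 37.913  7.4   -0.518]
[ 380.06 -354.83  120.     -1.08]
```

View pics/p4.png

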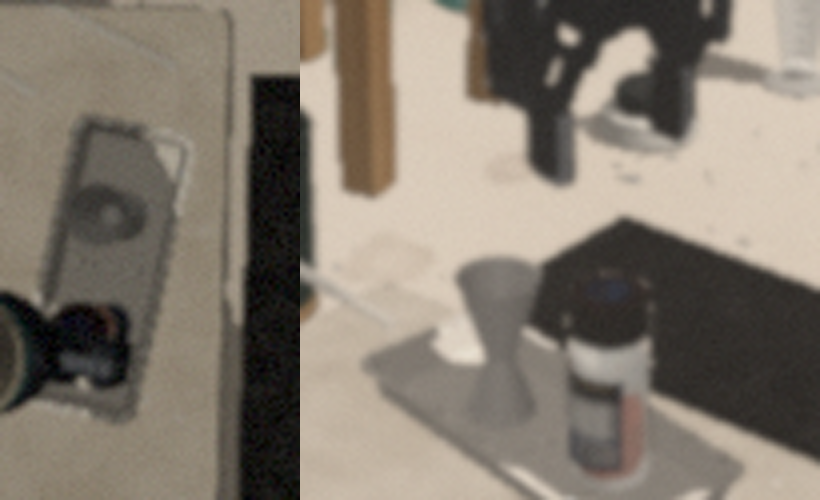

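Both items stand upright in the tray: jigger at (505,350), jar at (607,380) in the scene crop. Now the blue leg: move above, behind its inner side.

Request:
send_rows:
  series:
    - {"ax":0,"ay":0,"az":-0.52,"dx":11.3,"dy":37.9,"dz":0,"hand":1}
    - {"ax":0,"ay":0,"az":-0.52,"dx":11.3,"dy":37.9,"dz":0,"hand":1}
    - {"ax":0,"ay":0,"az":-0.52,"dx":11.3,"dy":37.9,"dz":0,"hand":1}
    - {"ax":0,"ay":0,"az":-0.52,"dx":11.3,"dy":37.9,"dz":7.4,"hand":1}
    - {"ax":0,"ay":0,"az":-0.52,"dx":11.3,"dy":37.9,"dz":7.4,"hand":1}
    - {"ax":0,"ay":0,"az":-0.52,"dx":11.3,"dy":37.9,"dz":7.4,"hand":1}
    - {"ax":0,"ay":0,"az":-0.52,"dx":11.3,"dy":37.9,"dz":7.4,"hand":1}
    - {"ax":0,"ay":0,"az":-0.52,"dx":11.3,"dy":37.9,"dz":7.4,"hand":1}
    - {"ax":0,"ay":0,"az":-0.52,"dx":11.3,"dy":37.9,"dz":7.4,"hand":1}
    - {"ax":0,"ay":0,"az":-0.52,"dx":11.3,"dy":37.9,"dz":7.4,"hand":1}

```text
clock: 17.6
eef_pos: [409.0, -271.3, 117.7]
tool_rot: [-3.141, 0.003, 0.332]
force: [0.4, 0.4, 0.1]
width: -0.1
gripper_force: 0.0
```

Request:
send_rows:
  series:
    - {"ax":0,"ay":0,"az":0,"dx":0,"dy":0,"dz":0,"hand":1}
    - {"ax":0,"ay":0,"az":0,"dx":0,"dy":0,"dz":0,"hand":1}
    - {"ax":0,"ay":0,"az":0,"dx":0,"dy":0,"dz":0,"hand":1}

```text
clock: 17.9
eef_pos: [410.8, -266.1, 119.9]
tool_rot: [-3.14, -0.0, 0.341]
force: [0.6, 0.2, -0.1]
width: 0.2
gripper_force: 0.0
```

```bash
python3 - <<'E'
from h import *
s=read_state();p=s["eef_pos"];c=[*p,s["tool_rot"][2]];print(np.round(c,2),s["width"])
print(rel(c,pose("L",.36,12,13)))
c=pose("L",.36,12,13)
for v in np.arange(.36,1.57,.12): print(round(v,2),rel(c,pose("L",v,0,13)))
E
```

```text
[ 4.1083e+02 -2.6605e+02  1.1985e+02  3.4000e-01] 0.2301430546481132
[-4.5000e-02  1.3900e-01  1.0685e+01  4.0000e-03]
0.36 [ 1.2  0.   0.  -0. ]
0.48 [ 2.23  -0.154  0.     0.12 ]
0.6 [ 3.272 -0.184  0.     0.24 ]
0.72 [ 4.31  -0.089  0.     0.36 ]
0.84 [5.329 0.129 0.    0.48 ]
0.96 [6.314 0.468 0.    0.6  ]
1.08 [7.252 0.923 0.    0.72 ]
1.2 [8.128 1.486 0.    0.84 ]
1.32 [8.931 2.151 0.    0.96 ]
1.44 [9.648 2.906 0.    1.08 ]
1.56 [10.27   3.742  0.     1.2  ]
```

Request:
send_rows:
  series:
    - {"ax":0,"ay":0,"az":0,"dx":0,"dy":0.1,"dz":2.5,"hand":1}
    - {"ax":0,"ay":0,"az":0,"dx":0,"dy":0.1,"dz":5,"hand":1}
    - {"ax":0,"ay":0,"az":0,"dx":0,"dy":0.1,"dz":7.5,"hand":1}
    - {"ax":0,"ay":0,"az":0,"dx":0,"dy":0.1,"dz":9.5,"hand":1}
    - {"ax":0,"ay":0,"az":0,"dx":0,"dy":0.1,"dz":10.6,"hand":1}
    - {"ax":0,"ay":0,"az":0,"dx":0,"dy":0.1,"dz":10.6,"hand":1}
    - {"ax":0,"ay":0,"az":0,"dx":0,"dy":0.1,"dz":10.6,"hand":1}

```text
clock: 18.6
eef_pos: [411.4, -268.6, 14.4]
tool_rot: [3.141, -0.0, 0.339]
force: [-0.1, 0.4, -0.1]
width: 0.3
gripper_force: 0.0
```

Request:
send_rows:
  series:
    - {"ax":0,"ay":0,"az":0,"dx":0.6,"dy":0,"dz":0,"hand":1}
    - {"ax":0,"ay":0,"az":0,"dx":1.2,"dy":0,"dz":0,"hand":1}
    - {"ax":0,"ay":0,"az":0.12,"dx":2.2,"dy":-0.15,"dz":0,"hand":1}
    - {"ax":0,"ay":0,"az":0.24,"dx":3.3,"dy":-0.2,"dz":0,"hand":1}
    - {"ax":0,"ay":0,"az":0.36,"dx":4.3,"dy":-0.1,"dz":0,"hand":1}
    - {"ax":0,"ay":0,"az":0.36,"dx":4.3,"dy":-0.1,"dz":0,"hand":1}

```text
clock: 19.2
eef_pos: [453.7, -252.6, 14.3]
tool_rot: [3.141, -0.002, -0.019]
force: [-0.2, 0.5, 0.1]
width: 0.1
gripper_force: 0.0
```

```bash
cat > legs.py <<'E'
from h import *
def legs(f):
    g=get_image("top");np.savez(f,**g)
    hsv=cv2.cvtColor(g["pixels"],cv2.COLOR_RGB2HSV)[165:285,275:375]
    for n,lo,hi in(("blue",(100,120,60),(125,255,255)),("orange",(5,150,100),(18,255,255))):
        m=cv2.inRange(hsv,lo,hi);k,l,st,c=cv2.connectedComponentsWithStats(m)
        for i in range(1,k):
            p=ray(g,*(c[i]+[275,165]),26)[:2];d=p-HUB;r=np.hypot(*d)
            if st[i,4]>8 and 40<r<90: print(n,st[i,4],r.round(1),"v",2.59-abs(wrap(np.arctan2(d[1],d[0])-YS)))
E
python3 - <<'E'
from legs import *
legs("t5.npz");s=read_state();c=[*s["eef_pos"],s["tool_rot"][2]];print(np.round(c,2),s["force"],"want",pose("L",.72,0,13))
c=pose("L",.72,0,13)
for v in np.arange(.84,1.63,.12): print(round(v,2),rel(c,pose("L",v,0,13)))
E
```

```text
orange 74 62.6 v 0.2624891001423326
[ 4.5251e+02 -2.5291e+02  1.4210e+01 -2.0000e-02] [-0.30372746 -0.02710247 -0.67274753] want [np.float64(451.2421968048437), np.float64(-252.41178678209957), 13, -0.022796326794896515]
0.84 [ 1.03  -0.154  0.     0.12 ]
0.96 [ 2.072 -0.184  0.     0.24 ]
1.08 [ 3.11  -0.089  0.     0.36 ]
1.2 [4.129 0.129 0.    0.48 ]
1.32 [5.114 0.468 0.    0.6  ]
1.44 [6.052 0.923 0.    0.72 ]
1.56 [6.928 1.486 0.    0.84 ]
```

Request:
send_rows:
  series:
    - {"ax":0,"ay":0,"az":0.12,"dx":1,"dy":-0.15,"dz":0,"hand":1}
    - {"ax":0,"ay":0,"az":0.24,"dx":2.1,"dy":-0.2,"dz":0,"hand":1}
    - {"ax":0,"ay":0,"az":0.36,"dx":3.1,"dy":-0.1,"dz":0,"hand":1}
    - {"ax":0,"ay":0,"az":0.48,"dx":4.1,"dy":0.1,"dz":0,"hand":1}
    - {"ax":0,"ay":0,"az":0.6,"dx":5.1,"dy":0.5,"dz":0,"hand":1}
    - {"ax":0,"ay":0,"az":0.6,"dx":5.1,"dy":0.5,"dz":0,"hand":1}

```text
clock: 19.85
eef_pos: [500.8, -257.8, 13.4]
tool_rot: [-3.141, 0.005, -0.62]
force: [-1.3, 2.7, 2.2]
width: -0.2
gripper_force: 1.8
```

```bash
python3 - <<'E'
from legs import *
legs("t6.npz");s=read_state();c=[*s["eef_pos"],s["tool_rot"][2]];print(np.round(c,2),s["force"],"want",pose("L",1.32,0,13))
c=pose("L",1.32,0,13)
for v in np.arange(1.38,1.63,.06): print(round(v,2),rel(c,pose("L",v,0,13)))
E
```

```text
orange 76 62.4 v 0.2653957877938429
[ 500.7  -257.71   13.4    -0.62] [-2.06923411  3.44336601  0.7490135 ] want [np.float64(502.26073503596496), np.float64(-258.25914882436166), 13, -0.622796326794897]
1.38 [ 0.513 -0.093  0.     0.06 ]
1.44 [ 1.03  -0.154  0.     0.12 ]
1.5 [ 1.551 -0.185  0.     0.18 ]
1.56 [ 2.072 -0.184  0.     0.24 ]
1.62 [ 2.592 -0.152  0.     0.3  ]
```

Ball resistance of about 4 N is felt. Pushing through to 1.56.

Request:
send_rows:
  series:
    - {"ax":0,"ay":0,"az":0.06,"dx":0.5,"dy":-0.1,"dz":0,"hand":1}
    - {"ax":0,"ay":0,"az":0.12,"dx":1,"dy":-0.15,"dz":0,"hand":1}
    - {"ax":0,"ay":0,"az":0.18,"dx":1.5,"dy":-0.2,"dz":0,"hand":1}
    - {"ax":0,"ay":0,"az":0.2,"dx":1.8,"dy":-0.2,"dz":0,"hand":1}
    - {"ax":0,"ay":0,"az":0.2,"dx":1.8,"dy":-0.2,"dz":0,"hand":1}

```text
clock: 20.4
eef_pos: [518.2, -269.2, 14.0]
tool_rot: [3.142, -0.001, -0.82]
force: [0.8, 0.1, 0.1]
width: 0.0
gripper_force: 0.0
```

```bash
python3 - <<'E'
from legs import *
s=read_state();print(s["eef_pos"],s["force"],pose("L",1.545,0,13))
E
```

```text
[ 518.17305283 -269.15897962   14.04595465] [0.7665327  0.07220516 0.14851417] [np.float64(519.1255884385166), np.float64(-268.06400941406594), 13, -0.8477963267948967]
```

Request:
send_rows:
  series:
    - {"ax":0,"ay":0,"az":0,"dx":-0.7,"dy":0,"dz":0,"hand":1}
    - {"ax":0,"ay":0,"az":0,"dx":-1.5,"dy":0,"dz":0,"hand":1}
    - {"ax":0,"ay":0,"az":0,"dx":-1.5,"dy":0,"dz":-3,"hand":1}
    - {"ax":0,"ay":0,"az":0,"dx":-1.5,"dy":0,"dz":-6,"hand":1}
    - {"ax":0,"ay":0,"az":0,"dx":-1.5,"dy":0,"dz":-10,"hand":1}
    - {"ax":0,"ay":0,"az":0,"dx":-1.5,"dy":0,"dz":-10,"hand":1}
    - {"ax":0,"ay":0,"az":0,"dx":-1.5,"dy":0,"dz":-10,"hand":1}

```text
clock: 21.1
eef_pos: [507.7, -256.7, 114.4]
tool_rot: [-3.14, -0.001, -0.82]
force: [-0.4, 0.2, 0.0]
width: -0.1
gripper_force: 0.0
```

```bash
python3 - <<'E'
from legs import *
legs("t7.npz");s=read_state();c=[*s["eef_pos"],s["tool_rot"][2]];print(np.round(c,2),s["force"],rel(c,pose("R",.265,8,110)))
E
```

```text
orange 77 62.7 v 0.2665306394167919
[ 507.12 -256.27  113.42   -0.82] [-0.40106647  0.32301778 -0.39264214] [-1.417 16.038  0.342  0.256]
```

Request:
send_rows:
  series:
    - {"ax":0,"ay":0,"az":0.06,"dx":-0.3,"dy":4,"dz":0,"hand":1}
    - {"ax":0,"ay":0,"az":0.13,"dx":-0.7,"dy":8,"dz":0,"hand":1}
    - {"ax":0,"ay":0,"az":0.2,"dx":-1.1,"dy":12,"dz":0,"hand":1}
    - {"ax":0,"ay":0,"az":0.26,"dx":-1.4,"dy":15,"dz":0,"hand":1}
    - {"ax":0,"ay":0,"az":0.26,"dx":-1.4,"dy":16,"dz":0,"hand":1}
    - {"ax":0,"ay":0,"az":0.26,"dx":-1.4,"dy":16,"dz":0,"hand":1}
    - {"ax":0,"ay":0,"az":0.26,"dx":-1.4,"dy":16,"dz":0,"hand":1}
    - {"ax":0,"ay":0,"az":0.26,"dx":-1.4,"dy":16,"dz":0,"hand":1}

```text
clock: 21.95
eef_pos: [382.6, -354.6, 113.2]
tool_rot: [-3.141, 0.001, -1.078]
force: [0.6, -0.2, 0.4]
width: -0.0
gripper_force: 0.0
```

```bash
python3 - <<'E'
from legs import *
legs("t8.npz");s=read_state();c=[*s["eef_pos"],s["tool_rot"][2]];print(np.round(c,2),s["force"],rel(c,pose("R",.265,8,13)))
c=pose("R",.265,8,13)
for v in np.arange(.265,.8,.12): print(round(v,2),rel(c,pose("R",v,0,13)))
g=load("t8.npz");sc=get_image("scene");crop(g,280,165,100,110,4,"/tmp/a.png");crop(sc,290,140,100,110,4,"/tmp/b.png")
cv2.imwrite("pics/p5.png",np.hstack([cv2.imread("/tmp/a.png"),cv2.imread("/tmp/b.png")]))
E
```

```text
blue 69 64.6 v 1.5695033165329386
orange 17 48.5 v 0.330738719791162
[ 382.52 -354.8   113.39   -1.08] [ 0.4304965  -0.84704092  0.33011799] [-7.1000e-02  2.3100e-01  1.0039e+01 -2.0000e-03]
0.26 [ 0.8 -0.   0.  -0. ]
0.38 [ 1.83   0.154  0.    -0.12 ]
0.5 [ 2.872  0.184  0.    -0.24 ]
0.62 [ 3.91   0.089  0.    -0.36 ]
0.74 [ 4.929 -0.129  0.    -0.48 ]
```

View pics/p5.png

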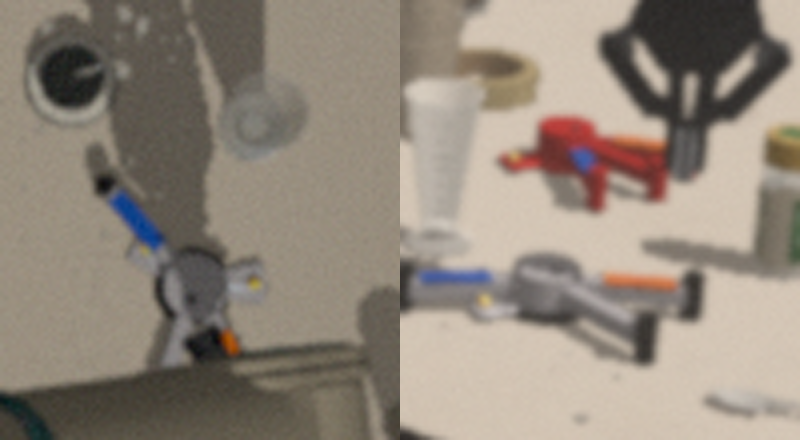

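Blue leg is home (measured 1.57, tip at (103,185)). For the orange leg the wide knuckles would pass near the gold jar, so I'll turn the tool so its y axis lies along the push direction.

```bash
cat >> h.py <<'E'
def poseR(v,gap,z):
    x,y,z,hd=pose("R",v,gap+3.5,z); return [x,y,z,min(hd,-.15)+np.pi/2]
E
python3 - <<'E'
from h import *
c=[382.5,-354.8,113.3,-1.08];print(rel(c,poseR(.265,7,113.3)))
c=poseR(.265,7,13)
for v in np.arange(.265,.8,.12): print(round(v,2),rel(c,poseR(v,0,13)))
E
```

```text
[-0.32   0.23   0.    -1.575]
0.26 [ 0.   0.7  0.  -0. ]
0.38 [-0.196  1.733  0.    -0.12 ]
0.5 [-0.267  2.782  0.    -0.24 ]
0.62 [-0.213  3.832  0.    -0.36 ]
0.74 [-0.032  4.868  0.    -0.48 ]
```

Request:
send_rows:
  series:
    - {"ax":0,"ay":0,"az":-0.15,"dx":0,"dy":0,"dz":-1,"hand":1}
    - {"ax":0,"ay":0,"az":-0.3,"dx":0,"dy":0,"dz":-1,"hand":1}
    - {"ax":0,"ay":0,"az":-0.45,"dx":0,"dy":0,"dz":-1,"hand":1}
    - {"ax":0,"ay":0,"az":-0.6,"dx":0,"dy":0,"dz":-1,"hand":1}
    - {"ax":0,"ay":0,"az":-0.75,"dx":0,"dy":0,"dz":-1,"hand":1}
    - {"ax":0,"ay":0,"az":-0.9,"dx":0,"dy":0,"dz":-1,"hand":1}
    - {"ax":0,"ay":0,"az":-1.05,"dx":0,"dy":0,"dz":-1,"hand":1}
    - {"ax":0,"ay":0,"az":-1.05,"dx":0,"dy":0,"dz":-1,"hand":1}
    - {"ax":0,"ay":0,"az":-1.05,"dx":0,"dy":0,"dz":-1,"hand":1}

```text
clock: 22.95
eef_pos: [381.5, -355.9, 123.8]
tool_rot: [-3.141, -0.0, -0.034]
force: [0.9, -0.5, -0.4]
width: 0.3
gripper_force: 0.0
```

Request:
send_rows:
  series:
    - {"ax":0,"ay":0,"az":-0.15,"dx":0,"dy":0,"dz":0,"hand":1}
    - {"ax":0,"ay":0,"az":-0.3,"dx":0,"dy":0,"dz":0,"hand":1}
    - {"ax":0,"ay":0,"az":-0.45,"dx":0,"dy":0,"dz":0,"hand":1}
    - {"ax":0,"ay":0,"az":-0.52,"dx":0,"dy":0,"dz":0,"hand":1}
    - {"ax":0,"ay":0,"az":-0.52,"dx":0,"dy":0,"dz":0,"hand":1}
    - {"ax":0,"ay":0,"az":-0.52,"dx":0,"dy":0,"dz":0,"hand":1}

```text
clock: 23.55
eef_pos: [381.1, -356.1, 123.7]
tool_rot: [-3.141, 0.0, 0.486]
force: [-0.5, 0.1, -0.3]
width: 0.2
gripper_force: 0.0
```

```bash
python3 - <<'E'
from h import *
s=read_state();c=[*s["eef_pos"],s["tool_rot"][2]];print(np.round(c,2),s["force"],rel(c,poseR(.265,7,13)))
E
```

```text
[ 381.08 -356.07  123.72    0.49] [-0.50762748  0.08644908 -0.31168156] [-4.8000e-02 -3.6500e-01  1.1072e+01 -9.0000e-03]
```

Request:
send_rows:
  series:
    - {"ax":0,"ay":0,"az":0,"dx":-0.1,"dy":-0.3,"dz":0,"hand":1}
    - {"ax":0,"ay":0,"az":0,"dx":-0.1,"dy":-0.3,"dz":3,"hand":1}
    - {"ax":0,"ay":0,"az":0,"dx":-0.1,"dy":-0.3,"dz":6,"hand":1}
    - {"ax":0,"ay":0,"az":0,"dx":-0.1,"dy":-0.3,"dz":8.5,"hand":1}
    - {"ax":0,"ay":0,"az":0,"dx":-0.1,"dy":-0.3,"dz":10.5,"hand":1}
    - {"ax":0,"ay":0,"az":0,"dx":-0.1,"dy":-0.3,"dz":11,"hand":1}
    - {"ax":0,"ay":0,"az":0,"dx":-0.1,"dy":-0.3,"dz":11,"hand":1}

```text
clock: 24.25
eef_pos: [378.2, -353.7, 13.3]
tool_rot: [-3.14, 0.001, 0.488]
force: [0.0, -0.2, 0.5]
width: 0.2
gripper_force: 0.0
```

Request:
send_rows:
  series:
    - {"ax":0,"ay":0,"az":0,"dx":0,"dy":0.6,"dz":0,"hand":1}
    - {"ax":0,"ay":0,"az":-0.12,"dx":-0.2,"dy":1.7,"dz":0,"hand":1}
    - {"ax":0,"ay":0,"az":-0.24,"dx":-0.3,"dy":2.8,"dz":0,"hand":1}
    - {"ax":0,"ay":0,"az":-0.36,"dx":-0.2,"dy":3.8,"dz":0,"hand":1}
    - {"ax":0,"ay":0,"az":-0.48,"dx":0,"dy":4.9,"dz":0,"hand":1}
    - {"ax":0,"ay":0,"az":-0.48,"dx":0,"dy":4.9,"dz":0,"hand":1}

```text
clock: 24.85
eef_pos: [403.4, -399.6, 15.3]
tool_rot: [3.137, 0.001, 0.969]
force: [0.2, 0.3, 0.1]
width: 0.1
gripper_force: 0.0
```

```bash
python3 - <<'E'
from legs import *
legs("t9.npz");s=read_state();c=[*s["eef_pos"],s["tool_rot"][2]];print(np.round(c,2),s["force"],"want",np.round(poseR(.745,0,13),2))
c=poseR(.745,0,13)
for v in np.arange(.745,1.6,.12): print(round(v,3),rel(c,poseR(v,0,13)))
E
```

```text
blue 69 64.6 v 1.5695033165329386
orange 29 51.3 v 0.7945861323042553
[ 402.59 -398.55   14.99    0.97] [-0.27768276 -0.02491105 -0.18799891] want [ 401.78 -396.06   13.      0.97]
0.745 [ 0.  0.  0. -0.]
0.865 [-0.196  1.033  0.    -0.12 ]
0.985 [-0.267  2.082  0.    -0.24 ]
1.105 [-0.213  3.132  0.    -0.36 ]
1.225 [-0.032  4.168  0.    -0.446]
1.345 [ 0.271  5.175  0.    -0.446]
1.465 [ 0.692  6.138  0.    -0.446]
1.585 [ 1.226  7.044  0.    -0.446]
```

Request:
send_rows:
  series:
    - {"ax":0,"ay":0,"az":-0.12,"dx":-0.2,"dy":1,"dz":0,"hand":1}
    - {"ax":0,"ay":0,"az":-0.24,"dx":-0.3,"dy":2,"dz":0,"hand":1}
    - {"ax":0,"ay":0,"az":-0.36,"dx":-0.2,"dy":3.1,"dz":0,"hand":1}
    - {"ax":0,"ay":0,"az":-0.45,"dx":0,"dy":4.1,"dz":0,"hand":1}
    - {"ax":0,"ay":0,"az":-0.45,"dx":0.3,"dy":5.1,"dz":0,"hand":1}
    - {"ax":0,"ay":0,"az":-0.45,"dx":0.3,"dy":5.1,"dz":0,"hand":1}

```text
clock: 25.5
eef_pos: [446.7, -423.6, 14.1]
tool_rot: [3.14, 0.0, 1.416]
force: [0.3, 0.1, 1.2]
width: 0.3
gripper_force: 0.0
```

```bash
python3 - <<'E'
from legs import *
legs("t10.npz");s=read_state();c=[*s["eef_pos"],s["tool_rot"][2]];print(np.round(c,2),s["force"],"want",np.round(poseR(1.345,0,13),2))
c=poseR(1.345,0,13)
for v in np.arange(1.345,1.6,.06): print(round(v,3),rel(c,poseR(v,0,13)))
E
```

```text
blue 69 64.6 v 1.5695033165329386
orange 35 53.7 v 1.3845275754256914
[ 446.37 -423.61   14.09    1.42] [-0.45311272 -0.08919908 -1.04500958] want [ 446.12 -422.88   13.      1.42]
1.345 [ 0.  0.  0. -0.]
1.405 [-0.034  0.525  0.    -0.   ]
1.465 [-0.036  1.051  0.    -0.   ]
1.525 [-0.006  1.576  0.    -0.   ]
1.585 [ 0.055  2.098  0.    -0.   ]
```

Request:
send_rows:
  series:
    - {"ax":0,"ay":0,"az":0,"dx":0,"dy":0.4,"dz":0,"hand":1}
    - {"ax":0,"ay":0,"az":0,"dx":0,"dy":0.8,"dz":0,"hand":1}
    - {"ax":0,"ay":0,"az":0,"dx":0,"dy":1.1,"dz":0,"hand":1}
    - {"ax":0,"ay":0,"az":0,"dx":0,"dy":1.1,"dz":0,"hand":1}

```text
clock: 25.95
eef_pos: [457.5, -425.4, 14.0]
tool_rot: [3.14, 0.0, 1.419]
force: [0.2, -0.1, 0.1]
width: 0.4
gripper_force: 0.0
```

```bash
python3 - <<'E'
from legs import *
legs("t11.npz");s=read_state();print(s["eef_pos"],s["force"])
E
```

```text
blue 70 64.3 v 1.5683651121520903
orange 48 56.1 v 1.575551538806522
[ 457.03098834 -425.36117725   13.88915894] [ 0.69890996 -0.34199884 -0.02135134]
```

Both legs now read about 1.57 (home). I back off, lift clear and check.

Request:
send_rows:
  series:
    - {"ax":0,"ay":0,"az":0,"dx":0,"dy":-0.7,"dz":0,"hand":1}
    - {"ax":0,"ay":0,"az":0,"dx":0,"dy":-1.5,"dz":0,"hand":1}
    - {"ax":0,"ay":0,"az":0,"dx":0,"dy":-1.5,"dz":-3,"hand":1}
    - {"ax":0,"ay":0,"az":0,"dx":0,"dy":-1.5,"dz":-7,"hand":1}
    - {"ax":0,"ay":0,"az":0,"dx":0,"dy":-1.5,"dz":-11,"hand":1}
    - {"ax":0,"ay":0,"az":0,"dx":0,"dy":-1.5,"dz":-15,"hand":1}
    - {"ax":0,"ay":0,"az":0,"dx":0,"dy":-1.5,"dz":-18,"hand":1}
    - {"ax":0,"ay":0,"az":0,"dx":0,"dy":-1.5,"dz":-18,"hand":1}
    - {"ax":0,"ay":0,"az":0,"dx":0,"dy":-1.5,"dz":-18,"hand":1}

```text
clock: 26.9
eef_pos: [440.7, -423.2, 194.2]
tool_rot: [3.141, 0.0, 1.418]
force: [1.0, 1.0, -1.0]
width: 0.2
gripper_force: 0.0
```

```bash
python3 - <<'E'
from legs import *
legs("t12.npz");s=get_image("scene");cv2.imwrite("pics/p6.png",cv2.resize(s["pixels"][100:340,160:440,::-1],(700,600),interpolation=cv2.INTER_CUBIC));print(read_state()["force"],read_state()["eef_pos"])
E
```

```text
blue 69 64.6 v 1.5695033165329386
orange 73 63.9 v 1.571177643581645
[-0.42555219  0.37641958  0.04385588] [ 440.24490439 -422.38136067  192.46259877]
```

View pics/p6.png

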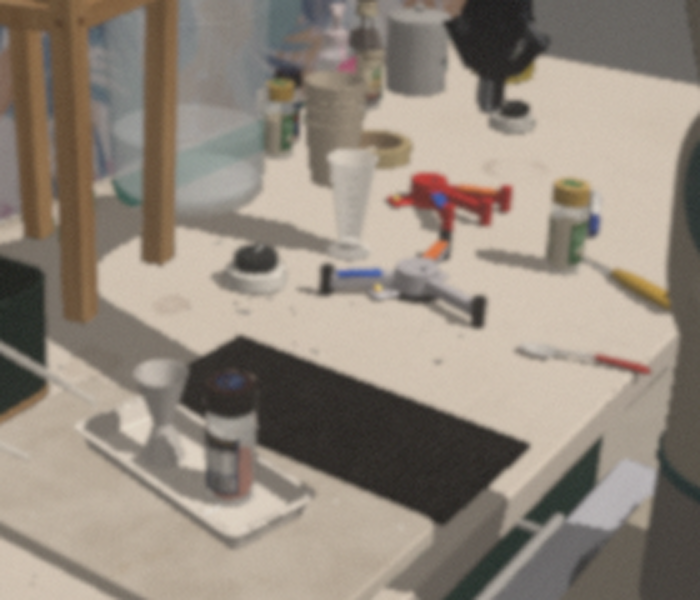

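Jigger (160,415) and jar (230,435) stand upright in the tray. Both legs are swung fully out (feet at (326,278) and (445,240)), the bystanders are unmoved and the gripper is clear.

```bash
python3 -c "
from cell import finish_job;print(finish_job())"
```

```text
the job is handed in; nothing more can be done
None
```

The job is handed in at about 27 s of the 72 s: the jigger and black-capped jar stand upright in the tray, both swing legs measured home at about 1.57 rad by camera, and the cup, gold-capped jar and timer looked unmoved; no verdict was returned.

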